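# Plug the air nozzle into the bench manifold

### The arm

A 7-joint arm with a two-finger parallel gripper is mounted at the origin on the work surface. World frame = base frame: x ahead of the robot, y to its left, z up, the work surface at z = 0. Lengths are in m, angles in rad, forces in N, time in s.
With the tool pointing down it reaches from about 0.4 to 0.875 m from the base axis. Payload 19.3 kg.
Tool frame: the origin (TCP) lies at the very end of the fingers, on their centre line; the grasp point (between the pads) lies 19 mm behind it; z points along the fingers, y is the line along which they close (so a half turn about z gives the same grasp; the last joint's range is limited). The gripper opens to 85 mm and grips with 20 to 120 N. Pads are 22 mm wide; open, the fingers measure 114 mm over their backs; the gripper's body (76 mm by 85 mm) begins 54 mm behind the grasp point. The pads swing forward as they close: fully open they stand 13 mm farther back than shut.
Start: joints at [1.187, 0.521, -0.036, 1.599, 0.021, 1.021, -0.113], TCP at [0.193, -0.594, 0.231] pointing down, gripper open.
Joint ranges: [-2.91, 2.91], [-0.3, 2.13], [-1.5, 1.42], [0.17, 2.43], [-1.26, 4.41], [0.16, 1.93], [-2.52, 2.52]. Speed limits (rad/s): [1.89, 1.89, 2.39, 2.39, 3.01, 3.01, 3.01].

### API

Orientations are given as [roll, pitch, yaw] about the fixed x, y, z axes, in that order (R = Rz(yaw) Ry(pitch) Rx(roll)).
In Python, from workcell import bot gives the robot as it stands.
- The arm moves only by the tool servo_tool, never from a script. Its argument "plan" is a list of rows, each a list of 7 numbers: the finger opening in cm, from 0 to 8.54, then the shift along the tool's x, y, z in cm, then the turn, a rotation vector about the tool's x, y, z in degrees. In form: [[fingers, x, y, z, wx, wy, wz], ...]. A call has 1 to 10 rows; each row is the pose to reach, as a shift and turn from the pose commanded when the call began, along the tool's axes at that moment; what a row does not reach only later rows make up. A row lasts 1/10 s, in which the tool goes at most 50 mm and 8.59 degrees, less where a joint would pass 70% of its speed; a pose out of reach is approached as far as the arm can. A call with a gripper value outside its range is refused whole. The fingers move at their own pace and stop on an object; "force" is the grip in N (left out, the last holds). Time passes only in rows, so rows that repeat a pose let the fingers close. It gives the time, the measured TCP pose, the force, the opening and the grip force at its end, in the units of the state.
- bot.observe(): the state, without advancing time (a new reading comes with each control period).
- bot.grab_frame(name): name is "side" or "top"; returns a dict with "frame" (420x560x3 uint8, blue, green, red), "mtx" (3x3 intrinsics, pixels), "R" (3x3) and "t" (3): a world point X has camera coordinates R X + t. Camera axes: x right, y down, z forward; pixel columns grow to the right and rows downward; lengths in m; the calibration is good to about 2 mm. A picture is of the moment at which its call begins. There is no depth.
- bot.job_done(): hands the job in; it is judged then, once.
The state is a dict: "clock": time; "qpos": joint angles; "qd": joint speeds; "joint_efforts": joint torques, N m; "position": TCP position; "tool_rot": TCP orientation; "force": force on the tool from outside, world axes, zero at the start; "moment": the same for the moment, N m; "grip_width": finger opening in m; "finger_force": force on a finger pad.
Only numpy, scipy, OpenCV 4.12 (cv2) and the standard library are available. Lean on these libraries where they do the work, as an engineer would, in place of code of your own. Each camera call takes 0.05 s, during which the arm holds its last target. There are 200 camera calls.

### The job

Take the air-nozzle tube out of the wooden tool rack and push it foot first into the upright push-fit port of the aluminium air manifold, past the springy seal and on until it is fully home on the firm stop at the bottom: feel for the stop, press the tube onto it with some 5 to 15 N and no more, and let go. Then swing the manifold's shut-off lever right over to the other side to turn the air on. Leave the other two tools in the rack, and the jar and the bangle on the bench, where they are.

Things in the scene. Friction and masses are not known exactly. Their poses are not given: they have to be found in the camera images.
- tube_grip (a point): Centre of the grip sleeve of the air-nozzle tube, on its axis, 100 mm above the foot. The tube (0.15 kg, 135 mm long) has a plain steel shank 16 mm in diameter, then a dark ribbed round grip sleeve 20 mm in diameter and 44 mm long, and a small brass cone, 13 mm high, on top. It stands upright in a hole of the rack. Its z axis points to the cone, x across the rack's width at the start.
- tube_foot (a point): Centre of the flat foot of the same tube (same axes), 100 mm below the centre of the grip sleeve. The lowest 7 mm of the shank taper to 11 mm.
- rack: Fixed dark-wood block, 70 (x) x 240 (y) x 50 (z) mm, with three holes in a row along y, 80 mm apart, 40 mm deep and 2.5 mm wider than the shanks. The tube stands in one of them (which one differs), the punch and the burnisher in the others. Origin at the centre of its underside.
- manifold: Fixed aluminium air block, 70 (x) x 160 (y) x 50 (z) mm, z up. At its -y end a 50 mm square tower, 75 mm high, holds the upright port; at its +y end stands the shut-off lever. A round gauge is on its -x face. Origin on the bench, under the middle; the port's axis is at y = -45 mm, the lever's pivot at y = +48 mm.
- port_mouth (a point): Centre of the port's round mouth, 75 mm above the bench, with a dark ring round it; axes as the manifold's. The bore is 17.6 mm wide with a 3 mm lead-in. A sprung seal meets the foot some 25 to 31 mm down: it takes about 8 to 13 N to push through, then the shank drags with 3 to 7 N. The flat stop (stop_face), firm rubber of 15 N/mm, is out of sight, at a depth that differs: 37 to 57 mm below the mouth.
- lever_tip (a point): Centre of the black ball knob, 26 mm in diameter, of the shut-off lever, 60 mm from the lever's pivot, which is 72 mm above the bench. The knob's centre starts 125 mm above the bench, leaning 29 mm to the manifold's -x side of the pivot, and swings over in an arc to 29 mm on its +x side.
- lever (a joint): Angle of the shut-off lever, rad: 0 off (leaning to the manifold's -x side), 1.0 at its end stop, fully on (leaning to +x). It stays where it is left and needs about 1 N at the knob.
- punch: Steel doming punch in another hole of the rack: 16 mm shank with a 26 mm ball on top, 105 mm long. Origin at its foot. To be left alone.
- burnisher: Burnisher with a turned light-wood handle up to 26 mm wide, in the third hole of the rack, 105 mm long. Origin at its foot. To be left alone.
- bead_jar: Glass jar, 60 mm wide and 75 mm high, beyond the manifold and rack. Origin at its underside. To be left alone.
- bangle: Brass bangle, a ring 68 mm wide and 8 mm high, lying on the bench beyond the manifold and rack. Origin at the centre of its underside. To be left alone.
There are look-alikes about, which are no part of the job. Leave any blue or orange look-alike of the part that bears tube_grip alone.

How it is judged:
On the way:
1. the tube is pushed past the seal and pressed fully home on the stop with more than 4 N (its foot less than 1 mm from the stop, whose centre lies 2 mm below its face) (distance between tube_foot and stop_face below 0.003 m and horizontal distance between tube_foot and port_mouth below 0.003 m and z of tube_foot in the frame of port_mouth below -0.034 m and contact force between tube and stop_face above 4 N), for 0.1 s.
At the end, for the whole second after the job is handed in: The tube is at rest in the port, its foot on the stop or less than 1 mm from it (within 3 mm of the stop's centre, 2 mm below its face), within 3 mm of the port's axis and more than 34 mm below the mouth, the tube within 0.08 rad of upright, and the lever is over by more than 0.9 rad of its 1.0 (distance between tube_foot and stop_face below 0.003 m and horizontal distance between tube_foot and port_mouth below 0.003 m and z of tube_foot in the frame of port_mouth below -0.034 m and angle between the z axis of tube_foot and the z axis of port_mouth, either way round below 0.08 rad and value of joint lever above 0.9 rad and linear speed of tube below 0.02 m/s); the robot touches nothing.
It fails at once if the tube is pressed on the stop with more than 18 N, or on the manifold with more than 45 N in all (the seal's side grip, about 15 N, included) (contact force between tube and stop_face above 18 N or contact force between tube and manifold above 45 N).
It fails at once if the punch or the burnisher is moved by more than 30 mm (distance of any of punch, burnisher from where it was at the start of the episode above 0.03 m).
It fails at once if the jar or the bangle is moved by more than 40 mm (distance of any of bead_jar, bangle from where it was at the start of the episode above 0.04 m).
It also fails if it takes over 64 s, if anything falls off the work surface, if the arm or the gripper's body presses on something with over 40 N, if the wrist force passes 120 N, or if a joint passes its speed limit or range.

## Working session

There is one attempt and no reset: what is moved stays moved. The work goes in short steps, Python scripts to look and compute and a tool call to move; the robot and the scene stay as the last step left them, time stands still between calls to the robot, and variables do not carry over. Pictures are saved under pics/ and viewed, at most 10 in all, crops included, and the job is handed in when it is done.

Besides the shell and the picture viewer there is one more tool, called after "Call:" as name(argument=value, ...) on one line, values as JSON. servo_tool: Moves the arm, as the interface text tells. Its arguments: {"type":"object","properties":{"plan":{"type":"array","items":{"type":"array","items":{"type":"number"}}},"force":{"type":"number"}},"required":["plan"]}

```bash
mkdir -p pics
cat > h.py <<'E'
import numpy as np, cv2, pickle
from workcell import bot
def ray(c,u,v):
    d=c["R"].T@(np.linalg.inv(c["mtx"])@[u,v,1.]); o=-c["R"].T@c["t"]; return o,d/np.linalg.norm(d)
def onz(c,u,v,z):
    o,d=ray(c,u,v); return o+d*(z-o[2])/d[2]
def tri(c1,p1,c2,p2):
    o1,d1=ray(c1,*p1); o2,d2=ray(c2,*p2)
    s=np.linalg.lstsq(np.c_[d1,-d2],o2-o1,rcond=None)[0]
    a,b=o1+s[0]*d1,o2+s[1]*d2; return (a+b)/2,np.linalg.norm(a-b)
def proj(c,X):
    p=c["mtx"]@(c["R"]@np.array(X)+c["t"]); return p[:2]/p[2]
E
python3 - <<'E'
from h import *
s=bot.observe(); print(s)
f={n:bot.grab_frame(n) for n in("side","top")}
pickle.dump(f,open("f0.pkl","wb"))
for n in f:
    cv2.imwrite(f"pics/{n}0.png",cv2.resize(f[n]["frame"],(800,600),interpolation=cv2.INTER_CUBIC))
    print(n,-f[n]["R"].T@f[n]["t"],f[n]["R"][2])
E
```

```text
{'clock': 0.0, 'qpos': array([ 1.1867714 ,  0.52201909, -0.03634539,  1.59998633,  0.02117689,
        1.02110366, -0.11277718]), 'qd': array([ 0.00034644,  0.00023416, -0.00181275,  0.00029129, -0.0027005 ,
       -0.00080722,  0.000644  ]), 'joint_efforts': array([ 5.66900526e-04, -9.27112055e+01,  1.98031873e+00, -3.69948292e+01,
        1.80010172e-02,  8.08879850e-03, -7.27949259e-05]), 'position': array([ 0.1928159 , -0.59416538,  0.23073012]), 'tool_rot': array([-3.14046125e+00,  5.20396232e-05,  3.13840926e-01]), 'force': array([-0.39441847,  0.55145226, -0.26374788]), 'moment': array([-0.02877303,  0.0180693 , -0.033112  ]), 'finger_force': 0.0, 'grip_width': 0.08558944061797498}
side [ 0.51478507 -0.78682159  0.696442  ] [ 0.08367642  0.77839004 -0.6221794 ]
top [ 0.4862926  -0.00572123  1.46290556] [ 0.09158378 -0.02191561 -0.99555618]
```

View pics/side0.png

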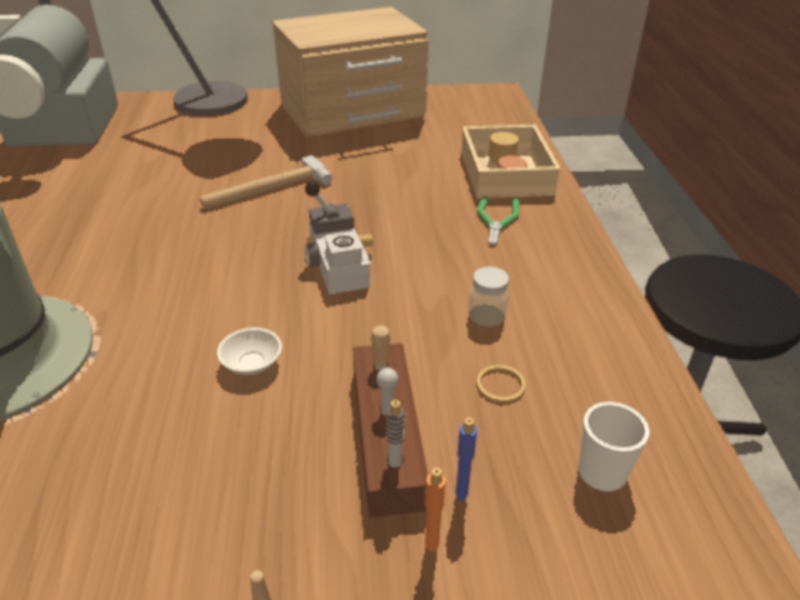

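View pics/top0.png

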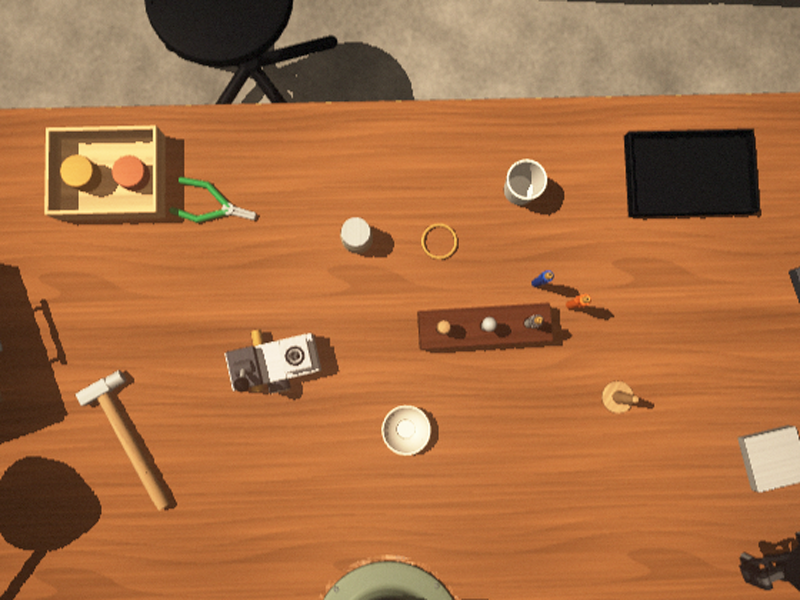

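The side view shows the tube at about (395,435) with its cone tip at (396,403), in the rack's nearest hole (-y). The port is at (344,241) and the knob at (312,187). In the top view the tube is at (535,321), the port at (295,355), and the knob is near (241,383). I'll zoom in for exact pixels.

Run:
```python
from h import *
f=pickle.load(open("f0.pkl","rb"))
t,s=f["top"]["frame"],f["side"]["frame"]
def cr(im,u,v,w,h,k): return cv2.resize(im[v:v+h,u:u+w],(w*k,h*k),interpolation=cv2.INTER_CUBIC)
# canvas 800x600: top manifold(155,228,80,50)x5 ; top rack (288,208,110,42)... 
A=cr(t,152,226,80,60,5); B=cr(t,310,200,80,60,5)
C=cr(s,200,120,80,60,5); D=cr(s,240,270,80,60,5)
cv2.imwrite("pics/c1.png",np.vstack([np.hstack([A,B]),np.hstack([C,D])]))
```

```text
(no output)
```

View pics/c1.png

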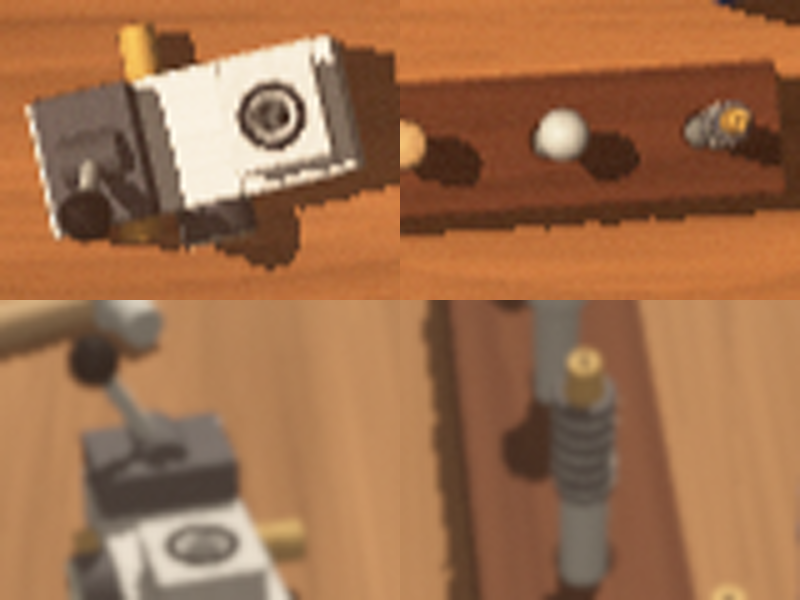

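The crops give these pixels:

| Point | Top view | Side view |
|---|---|---|
| Port ring | (271,116) | (203,245) |
| Knob | (85,215) | (94,61) |
| Cone tip | (335,120) | (184,60) |

The tube is clear of its neighbours.

Run:
```python
from h import *
f=pickle.load(open("f0.pkl","rb")); T,S=f["top"],f["side"]
o=lambda x,y,u,v:((x+.5)/5-.5+u,(y+.5)/5-.5+v)
P={"port":(o(271,116,152,226),o(203,245,200,120),.075),"knob":(o(85,215,152,226),o(94,61,200,120),.125),
"tip":(o(335,120,310,200),o(184,60,240,270),.145),"punchball":(o(162,134,310,200),None,.102)}
R={}
for k,(a,b,z) in P.items():
    zt=onz(T,*a,z); R[k]=zt
    print(k,"topz",zt.round(4),end=" ")
    if b: print("sidez",onz(S,*b,z).round(4),"tri",[np.round(q,4) for q in tri(T,a,S,b)])
    else: print()
d=(R["knob"]-R["port"])[:2]; print("dist",np.hypot(*d)); 
yaw=np.arctan2(d[1],d[0])-np.arctan2(93,-29); print("man yaw",yaw,np.degrees(yaw))
# yaw via block edge (z=.05 far) 
a=onz(T,*o(325,38,152,226),.075);b=onz(T,*o(160,80,152,226),.05);c=onz(T,*o(30,105,152,226),.05);print("edge",np.degrees(np.arctan2(*(-(c-b)[:2]*[1,-1])[:2])))
# rack edges top z=.05
e1=onz(T,*o(0,84,310,200),.05);e2=onz(T,*o(370,63,310,200),.05);print("rack edge",e1,e2,"yaw",np.degrees(np.arctan2((e2-e1)[0],-(e2-e1)[1])))
for n,p in(("orange",(580,302)),("blue",(543,278))): print(n,onz(T,p[0]*.7,p[1]*.7,.1).round(3))
for n,ab in (("orange",((585,298),(437,472))),("blue",((548,275),(469,424)))): print(n,tri(T,np.array(ab[0])*.7,S,np.array(ab[1])*.7))
# shank at rack surface, side view
print("shank@.05 side",onz(S,*o(183,272,240,270),.05))
```

```text
port topz [0.5126 0.1531 0.075 ] sidez [0.5133 0.1513 0.075 ] tri [array([0.5129, 0.1532, 0.0737]), np.float64(0.0007)]
knob topz [0.4662 0.2381 0.125 ] sidez [0.4662 0.2365 0.125 ] tri [array([0.4662, 0.2382, 0.124 ]), np.float64(0.0001)]
tip topz [ 0.5606 -0.269   0.145 ] sidez [ 0.5607 -0.2721  0.145 ] tri [array([ 0.5609, -0.2695,  0.1423]), np.float64(0.0002)]
punchball topz [ 0.5584 -0.1905  0.102 ] 
dist 0.09681249942538181
man yaw 0.1965937029039313 11.26398945524406
edge 9.347940759787802
rack edge [ 0.58941417 -0.11422655  0.05      ] [ 0.59520836 -0.3075885   0.05      ] yaw 1.7163819327013419
orange [ 0.592 -0.354  0.1  ]
blue [ 0.636 -0.29   0.1  ]
orange (array([ 0.59625532, -0.3551476 ,  0.12902455]), np.float64(9.221648685723782e-05))
blue (array([ 0.63870772, -0.29347881,  0.12688356]), np.float64(0.00120228953845177))
shank@.05 side [ 0.56032774 -0.27798666  0.05      ]
```

```bash
cat >> h.py <<'E'
from scipy.spatial.transform import Rotation as Ro
def go(pos,yaw):
    s=bot.observe(); R=Ro.from_euler("xyz",s["tool_rot"]); G=Ro.from_euler("xyz",[np.pi,0,np.radians(yaw)])
    print("t",round(s["clock"],2),"pos",s["position"].round(4),"rot",np.degrees(s["tool_rot"]).round(2),"F",s["force"].round(2),"w",round(s["grip_width"],4),
      "\nshift cm",(R.inv().apply(np.array(pos)-s["position"])*100).round(2),"turn deg",np.degrees((R.inv()*G).as_rotvec()).round(2))
E
python3 -c "
from h import *
go([.5605,-.27,.2],91.7)"
```

```text
t 0.1 pos [ 0.1928 -0.5942  0.2308] rot [-179.94    0.     17.98] F [-0.77  0.   -0.24] w 0.0853 
shift cm [ 44.98 -19.49   3.1 ] turn deg [-5.000e-02 -3.000e-02 -7.372e+01]
```

Call:
servo_tool(plan=[[8.5,4,-1.7,0,0,0,-7],[8.5,8.5,-3.7,0,0,0,-14],[8.5,13,-5.6,0,0,0,-21],[8.5,17.5,-7.6,0,0,0,-28.5],[8.5,22,-9.5,0,0,0,-36],[8.5,26.5,-11.5,0,0,0,-43.5],[8.5,31,-13.4,0,0,0,-51],[8.5,35.5,-15.4,0.5,0,0,-58.5],[8.5,40.5,-17.5,1,0,0,-66],[8.5,45,-19.5,1.5,0,0,-73.7]])

```text
clock: 1.1
position: [0.559, -0.2713, 0.2164]
tool_rot: [-3.141, 0.0, 1.605]
force: [0.3, -0.9, 0.1]
grip_width: 0.0848
finger_force: 0.0
```

Call:
servo_tool(plan=[[8.5,0,0,0,0,0,0],[8.5,0,0,0,0,0,0],[8.5,0,0,0,0,0,0]])

```text
clock: 1.4
position: [0.5571, -0.2737, 0.2165]
tool_rot: [-3.141, 0.0, 1.598]
force: [-0.7, -0.1, -0.6]
grip_width: 0.0855
finger_force: 0.0
```

```bash
python3 -c "
from h import *
go([.5605,-.27,.091],91.7)"
```

```text
t 1.4 pos [ 0.5571 -0.2737  0.2165] rot [-1.7995e+02  2.0000e-02  9.1570e+01] F [-0.67 -0.09 -0.62] w 0.0855 
shift cm [ 0.36  0.36 12.55] turn deg [-0.05  0.02 -0.13]
```

Call:
servo_tool(plan=[[6,0.2,0.2,2,0,0,0],[6,0.35,0.35,4,0,0,0],[6,0.35,0.35,6,0,0,0],[6,0.35,0.35,6,0,0,0],[6,0.35,0.35,6,0,0,0]])

```text
clock: 1.9
position: [0.5608, -0.2701, 0.1573]
tool_rot: [-3.141, 0.0, 1.598]
force: [0.9, 0.2, -0.3]
grip_width: 0.0599
finger_force: 0.0
```

Run:
```python
from h import *
go([.5605,-.27,.091],91.7)
f={n:bot.grab_frame(n) for n in("side","top")}
pickle.dump(f,open("f1.pkl","wb"))
s,t=f["side"]["frame"],f["top"]["frame"]
cv2.imwrite("pics/c2.png",np.hstack([cv2.resize(s[230:350,220:320],(400,480)),cv2.resize(t[180:264,330:400],(400,480))]))
```

```text
t 1.9 pos [ 0.5608 -0.2701  0.1573] rot [-1.7999e+02  2.0000e-02  9.1580e+01] F [ 0.9   0.2  -0.34] w 0.0599 
shift cm [ 0.01 -0.03  6.63] turn deg [-0.01  0.02 -0.12]
```

View pics/c2.png

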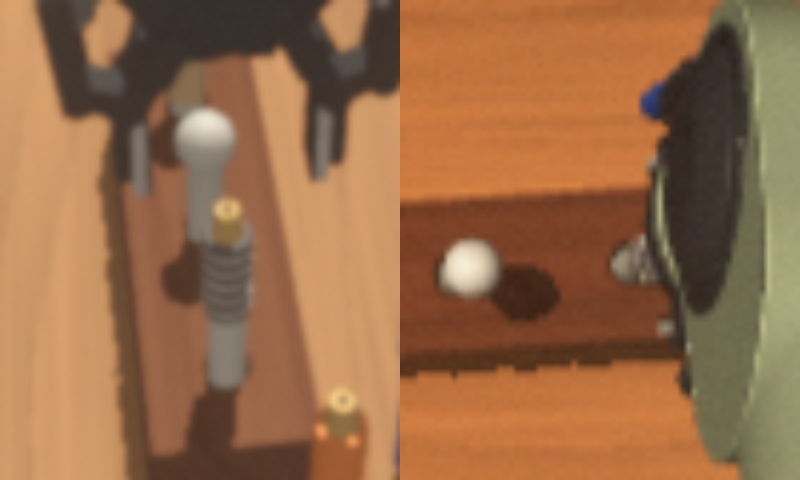

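The fingers straddle the tube: pads at about x=140 and 322, cone at 228 in the crop, so it's centred. Descending and gripping.

Call:
servo_tool(plan=[[6,0,0,2,0,0,0],[6,0,0,4,0,0,0],[6,0,0,5.5,0,0,0],[6,0,0,6.6,0,0,0],[6,0,0,6.6,0,0,0],[6,0,0,6.6,0,0,0]])

```text
clock: 2.6
position: [0.5615, -0.2693, 0.0912]
tool_rot: [3.141, 0.0, 1.6]
force: [-0.1, 0.1, -1.1]
grip_width: 0.0599
finger_force: 0.0
```

Call:
servo_tool(plan=[[3,0,0,0,0,0,0],[2,0,0,0,0,0,0],[1.5,0,0,0,0,0,0],[1.5,0,0,0,0,0,0],[1.5,0,0,0,0,0,0],[1.5,0,0,0,0,0,0]], force=60)

```text
clock: 3.2
position: [0.5613, -0.2694, 0.0913]
tool_rot: [3.141, 0.0, 1.6]
force: [-2.0, -0.1, 8.0]
grip_width: 0.0187
finger_force: 58.2
```

```bash
python3 -c "
from h import *
go([.5605,-.27,.091],91.7)"
```

```text
t 3.2 pos [ 0.5613 -0.2694  0.0913] rot [1.7998e+02 3.0000e-02 9.1670e+01] F [-2.03 -0.12  8.03] w 0.0187 
shift cm [-0.06 -0.08  0.03] turn deg [ 0.02  0.03 -0.03]
```

Call:
servo_tool(plan=[[1.5,0,0,-1,0,0,0],[1.5,0,0,-2.5,0,0,0],[1.5,0,0,-4.5,0,0,0],[1.5,0,0,-7,0,0,0],[1.5,0,0,-10,0,0,0],[1.5,0,0,-13,0,0,0],[1.5,0,0,-14.5,0,0,0],[1.5,0,0,-14.5,0,0,0]])

```text
clock: 4.0
position: [0.562, -0.2694, 0.2383]
tool_rot: [3.138, 0.002, 1.6]
force: [-0.4, -1.0, -2.2]
grip_width: 0.0186
finger_force: 58.7
```

```bash
python3 -c "
from h import *
go([.5127,.153,.231],101.3)"
```

```text
t 4.0 pos [ 0.562  -0.2694  0.2383] rot [1.7981e+02 1.0000e-01 9.1670e+01] F [-0.38 -0.97 -2.2 ] w 0.0186 
shift cm [42.37 -3.7   0.65] turn deg [ 0.18  0.11 -9.63]
```

Call:
servo_tool(plan=[[1.5,2,-0.2,0,0,0,0],[1.5,5,-0.4,0,0,0,-1],[1.5,9,-0.8,0,0,0,-2],[1.5,14,-1.2,0,0,0,-3],[1.5,19,-1.7,0,0,0,-4.5],[1.5,24,-2.1,0,0,0,-6],[1.5,29,-2.5,0,0,0,-7],[1.5,34,-3,0,0,0,-8],[1.5,38,-3.3,0,0,0,-9],[1.5,40.5,-3.5,0,0.1,0.1,-9.6]])

```text
clock: 5.0
position: [0.513, 0.138, 0.2349]
tool_rot: [-3.139, -0.003, 1.772]
force: [1.1, -1.0, -1.9]
grip_width: 0.0186
finger_force: 58.7
```

Call:
servo_tool(plan=[[1.5,1.2,-0.1,0,0,0,0],[1.5,1.8,-0.2,0,0,0,0],[1.5,1.8,-0.2,0,0,0,0],[1.5,1.8,-0.2,0,0,0,0],[1.5,1.8,-0.2,0,0,0,0]])

```text
clock: 5.5
position: [0.5092, 0.1506, 0.2356]
tool_rot: [-3.14, -0.001, 1.766]
force: [0.3, -0.6, -1.3]
grip_width: 0.0186
finger_force: 58.7
```

Run:
```python
from h import *
go([.5127,.153,.18],101.3)
f={n:bot.grab_frame(n) for n in("side","top")}
pickle.dump(f,open("f2.pkl","wb"))
s,t=f["side"]["frame"],f["top"]["frame"]
cv2.imwrite("pics/c3.png",np.hstack([cv2.resize(s[50:210,190:290],(375,600),interpolation=cv2.INTER_CUBIC),cv2.resize(t[200:314,150:221],(375,600),interpolation=cv2.INTER_CUBIC)]))
```

```text
t 5.5 pos [0.5092 0.1506 0.2356] rot [-1.7990e+02 -8.0000e-02  1.0117e+02] F [ 0.33 -0.61 -1.3 ] w 0.0186 
shift cm [0.15 0.4  5.56] turn deg [-0.1  -0.08 -0.13]
```

View pics/c3.png

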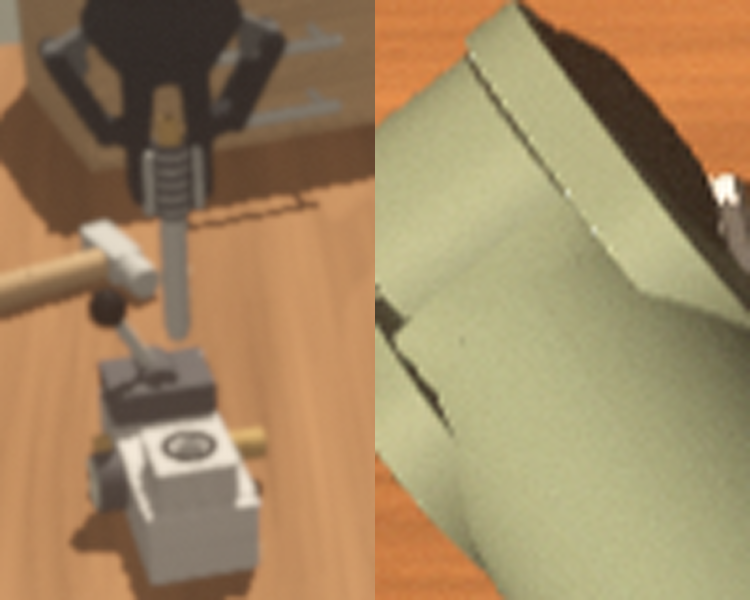

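The tube hangs straight, with its foot at about (177,333) in the side crop and the port at (189,445). Checking the lateral offset.

Run:
```python
from h import *
f=pickle.load(open("f2.pkl","rb")); S=f["side"]
p=lambda x,y:(190+(x+.5)/3.75-.5,50+(y+.5)/3.75-.5)
print(onz(S,*p(177,333),.1546).round(4), onz(S,*p(189,445),.075).round(4), onz(S,*p(169,105),.2356+.019+.035).round(4))
go([.5127,.153,.19],101.3)
```

```text
[0.5092 0.1511 0.1546] [0.5129 0.1526 0.075 ] [0.5113 0.1632 0.2896]
t 5.6 pos [0.5091 0.1511 0.2357] rot [-1.7991e+02 -9.0000e-02  1.0120e+02] F [ 0.22  0.15 -2.4 ] w 0.0187 
shift cm [0.11 0.4  4.57] turn deg [-0.09 -0.09 -0.1 ]
```

Call:
servo_tool(plan=[[1.5,0.1,0.2,0.5,0,0,0],[1.5,0.1,0.4,1.5,0,0,0],[1.5,0.1,0.4,3,0,0,0],[1.5,0.1,0.4,4.5,0,0,0],[1.5,0.1,0.4,6,0,0,0],[1.5,0.1,0.4,6.5,0,0,0],[1.5,0.1,0.4,6.5,0,0,0],[1.5,0.1,0.4,6.5,0,0,0]])

```text
clock: 6.4
position: [0.5127, 0.1539, 0.171]
tool_rot: [-3.14, -0.002, 1.768]
force: [0.6, -0.2, -1.8]
grip_width: 0.0186
finger_force: 58.6
```

Run:
```python
from h import *
go([.5128,.153,.156],101.3)
f=bot.grab_frame("side"); pickle.dump(f,open("f3.pkl","wb"))
cv2.imwrite("pics/c4.png",cv2.resize(f["frame"][100:200,200:280],(640,600*800//600),interpolation=cv2.INTER_CUBIC)[:600])
```

```text
t 6.4 pos [0.5127 0.1539 0.171 ] rot [-1.7992e+02 -1.2000e-01  1.0128e+02] F [ 0.61 -0.21 -1.81] w 0.0186 
shift cm [-0.1 -0.   1.5] turn deg [-0.08 -0.12 -0.02]
```

View pics/c4.png

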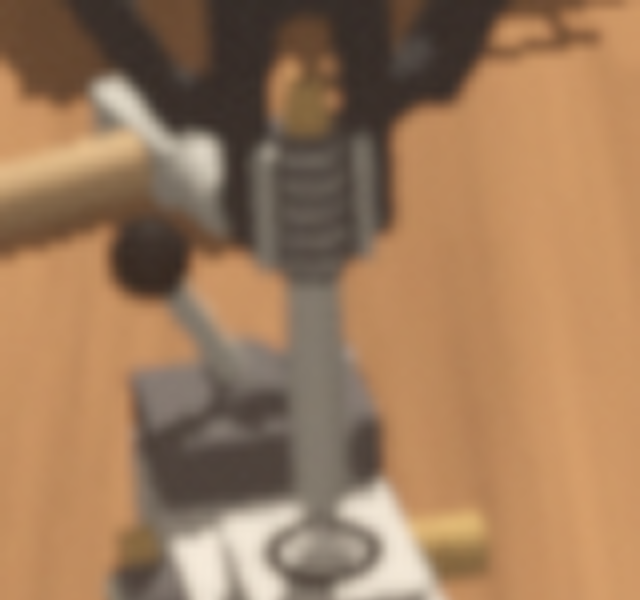

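The foot is over the ring (foot column 319, ring centre 323), about 15 mm above the mouth. Entering slowly.

Call:
servo_tool(plan=[[1.5,-0.07,0.04,0.3,0.1,0.1,0],[1.5,-0.07,0.04,0.7,0.1,0.1,0],[1.5,-0.07,0.04,1.1,0.1,0.1,0],[1.5,-0.07,0.04,1.4,0.1,0.1,0],[1.5,-0.07,0.04,1.7,0.1,0.1,0],[1.5,-0.07,0.04,2.0,0.1,0.1,0],[1.5,-0.07,0.04,2.0,0.1,0.1,0]])

```text
clock: 7.15
position: [0.5128, 0.1532, 0.1503]
tool_rot: [-3.138, -0.004, 1.768]
force: [-0.7, 0.6, -0.8]
grip_width: 0.0187
finger_force: 58.6
```

Call:
servo_tool(plan=[[1.5,0,0,0.2,0,0,0],[1.5,0,0,0.4,0,0,0],[1.5,0,0,0.6,0,0,0],[1.5,0,0,0.8,0,0,0],[1.5,0,0,0.8,0,0,0]])

```text
clock: 7.65
position: [0.5129, 0.1533, 0.1425]
tool_rot: [-3.138, -0.004, 1.768]
force: [1.2, 0.6, -1.6]
grip_width: 0.0185
finger_force: 58.7
```

Call:
servo_tool(plan=[[1.5,0,0,0.2,-0.2,-0.2,0],[1.5,0,0,0.4,-0.2,-0.2,0],[1.5,0,0,0.6,-0.2,-0.2,0],[1.5,0,0,0.8,-0.2,-0.2,0],[1.5,0,0,0.8,-0.2,-0.2,0]])

```text
clock: 8.15
position: [0.5128, 0.1533, 0.1344]
tool_rot: [-3.141, -0.0, 1.768]
force: [-1.7, 1.1, -2.5]
grip_width: 0.0187
finger_force: 58.7
```

Call:
servo_tool(plan=[[1.5,0,0,0.1,0,0,0],[1.5,0,0,0.2,0,0,0],[1.5,0,0,0.3,0,0,0],[1.5,0,0,0.3,0,0,0]])

```text
clock: 8.55
position: [0.5129, 0.1533, 0.1316]
tool_rot: [3.142, -0.0, 1.768]
force: [-1.6, 2.3, -2.2]
grip_width: 0.0186
finger_force: 58.7
```

Call:
servo_tool(plan=[[1.5,0,0,0.1,0,0,0],[1.5,0,0,0.2,0,0,0],[1.5,0,0,0.3,0,0,0],[1.5,0,0,0.3,0,0,0]])

```text
clock: 8.95
position: [0.5129, 0.1533, 0.1286]
tool_rot: [3.142, -0.0, 1.768]
force: [-1.5, 2.6, -1.1]
grip_width: 0.0187
finger_force: 59.0
```

Call:
servo_tool(plan=[[1.5,0.03,-0.02,0.1,0,0,0],[1.5,0.03,-0.02,0.2,0,0,0],[1.5,0.03,-0.02,0.3,0,0,0],[1.5,0.03,-0.02,0.3,0,0,0]])

```text
clock: 9.35
position: [0.5128, 0.1535, 0.1257]
tool_rot: [3.141, -0.0, 1.768]
force: [-1.5, 1.1, 0.3]
grip_width: 0.0189
finger_force: 58.9
```

Call:
servo_tool(plan=[[1.5,0,0,0.1,0,0,0],[1.5,0,0,0.2,0,0,0],[1.5,0,0,0.3,0,0,0],[1.5,0,0,0.3,0,0,0]])

```text
clock: 9.75
position: [0.5127, 0.1534, 0.1225]
tool_rot: [3.141, -0.0, 1.768]
force: [1.0, 2.3, -3.2]
grip_width: 0.0186
finger_force: 58.5
```

Call:
servo_tool(plan=[[1.5,0,0,0.05,0,0,0],[1.5,0,0,0.1,0,0,0]])

```text
clock: 9.95
position: [0.5127, 0.1535, 0.1218]
tool_rot: [3.141, -0.0, 1.768]
force: [-0.7, 1.1, 3.7]
grip_width: 0.019
finger_force: 59.2
```

Call:
servo_tool(plan=[[1.5,0,0,0.05,0,0,0],[1.5,0,0,0.1,0,0,0]])

```text
clock: 10.15
position: [0.5127, 0.1535, 0.1207]
tool_rot: [3.141, -0.0, 1.768]
force: [0.1, 2.0, 1.6]
grip_width: 0.0191
finger_force: 59.2
```

Run:
```python
from h import *
go([.5128,.1533,.119],101.3)
f=bot.grab_frame("side"); pickle.dump(f,open("f4.pkl","wb"))
cv2.imwrite("pics/c5.png",cv2.resize(f["frame"][110:190,200:280],(600,600),interpolation=cv2.INTER_CUBIC))
print(bot.observe()["force"])
```

```text
t 10.15 pos [0.5127 0.1535 0.1207] rot [ 1.7998e+02 -1.0000e-02  1.0128e+02] F [0.08 2.04 1.59] w 0.0191 
shift cm [-0.03  0.    0.17] turn deg [ 0.02 -0.01 -0.02]
[ 0.14813174  2.11110474 -1.47707957]
```

View pics/c5.png

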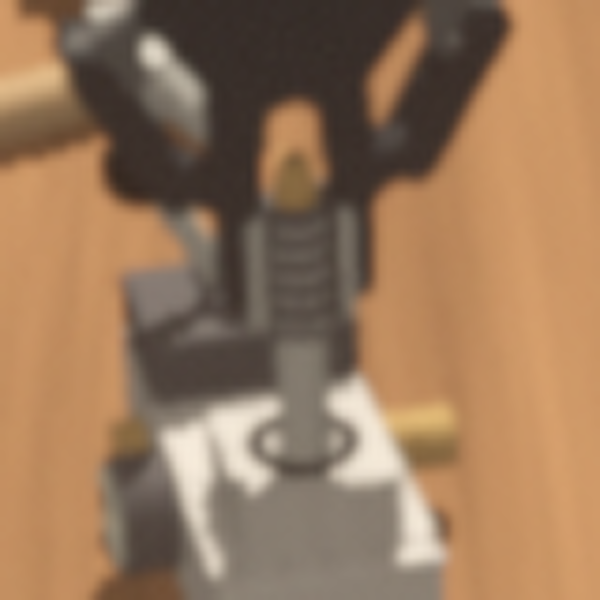

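Run:
```python
from h import *
S=pickle.load(open("f4.pkl","rb"))
for z in(.1747,.1177,.075,.1617): print(z,((proj(S,[.5129,.1533,z])-[200,110]+.5)*7.5-.5).round(1))
print(((proj(S,[.5129,.1433,.1177])-[200,110]+.5)*7.5-.5).round(1))
```

```text
0.1747 [288.9 151.6]
0.1177 [297.4 320. ]
0.075 [303.4 439.2]
0.1617 [290.9 191. ]
[298.2 337.8]
```

Call:
servo_tool(plan=[[1.5,0,0,0,0,0,0],[1.5,0,0,0,0,0,0]])

```text
clock: 10.4
position: [0.5126, 0.1535, 0.1206]
tool_rot: [-3.142, -0.0, 1.768]
force: [0.6, 1.5, -2.7]
grip_width: 0.0189
finger_force: 58.6
```

Call:
servo_tool(plan=[[1.5,0,0,0.03,0,0,0],[1.5,0,0,0.06,0,0,0],[1.5,0,0,0.08,0,0,0]])

```text
clock: 10.7
position: [0.5127, 0.1535, 0.12]
tool_rot: [3.141, -0.0, 1.768]
force: [-0.8, 2.0, 3.1]
grip_width: 0.0185
finger_force: 59.3
```

Call:
servo_tool(plan=[[1.5,0,0,0,0,0,0]])

```text
clock: 10.8
position: [0.5127, 0.1535, 0.12]
tool_rot: [3.141, -0.0, 1.768]
force: [0.4, 1.3, 1.5]
grip_width: 0.0188
finger_force: 59.3
```

Call:
servo_tool(plan=[[1.5,0,0,0.03,0,0,0],[1.5,0,0,0.06,0,0,0],[1.5,0,0,0.08,0,0,0]])

```text
clock: 11.1
position: [0.5127, 0.1536, 0.1192]
tool_rot: [3.141, -0.0, 1.768]
force: [-0.6, 1.5, 3.8]
grip_width: 0.0186
finger_force: 59.3
```

Call:
servo_tool(plan=[[1.5,0,0,0,0,0,0]])

```text
clock: 11.2
position: [0.5127, 0.1535, 0.1191]
tool_rot: [3.141, -0.0, 1.768]
force: [-0.2, 2.5, 1.5]
grip_width: 0.0184
finger_force: 59.3
```

Call:
servo_tool(plan=[[1.5,0,0,0.03,0,0,0],[1.5,0,0,0.06,0,0,0],[1.5,0,0,0.08,0,0,0],[1.5,0,0,0.08,0,0,0]])

```text
clock: 11.6
position: [0.5126, 0.1535, 0.1182]
tool_rot: [-3.142, -0.0, 1.768]
force: [-0.6, 2.1, -1.0]
grip_width: 0.0184
finger_force: 59.0
```

Call:
servo_tool(plan=[[1.5,0,0,0.03,0,0,0],[1.5,0,0,0.06,0,0,0],[1.5,0,0,0.08,0,0,0],[1.5,0,0,0.08,0,0,0]])

```text
clock: 12.0
position: [0.5126, 0.1535, 0.1175]
tool_rot: [3.141, -0.0, 1.768]
force: [-1.3, 2.0, 2.3]
grip_width: 0.0185
finger_force: 59.1
```

Call:
servo_tool(plan=[[1.5,0,0,0.03,0,0,0],[1.5,0,0,0.06,0,0,0],[1.5,0,0,0.08,0,0,0],[1.5,0,0,0.08,0,0,0]])

```text
clock: 12.4
position: [0.5127, 0.1535, 0.1166]
tool_rot: [3.141, -0.0, 1.768]
force: [0.2, 1.2, 0.6]
grip_width: 0.0188
finger_force: 59.2
```

Call:
servo_tool(plan=[[1.5,0,0,0.03,0,0,0],[1.5,0,0,0.06,0,0,0],[1.5,0,0,0.08,0,0,0],[1.5,0,0,0.08,0,0,0]])

```text
clock: 12.8
position: [0.5127, 0.1536, 0.1159]
tool_rot: [3.141, -0.0, 1.768]
force: [-1.4, 3.0, 2.1]
grip_width: 0.0188
finger_force: 59.2
```

Call:
servo_tool(plan=[[1.5,0,0,0.03,0,0,0],[1.5,0,0,0.06,0,0,0],[1.5,0,0,0.08,0,0,0],[1.5,0,0,0.08,0,0,0]])

```text
clock: 13.2
position: [0.5127, 0.1535, 0.1151]
tool_rot: [3.141, -0.0, 1.768]
force: [0.5, 1.3, 1.7]
grip_width: 0.0186
finger_force: 59.2
```

Call:
servo_tool(plan=[[1.5,0,0,0.03,0,0,0],[1.5,0,0,0.06,0,0,0],[1.5,0,0,0.08,0,0,0],[1.5,0,0,0.08,0,0,0]])

```text
clock: 13.6
position: [0.5126, 0.1535, 0.1142]
tool_rot: [3.142, -0.0, 1.768]
force: [0.7, 2.4, -0.9]
grip_width: 0.0187
finger_force: 59.0
```

Call:
servo_tool(plan=[[1.5,0,0,0.03,0,0,0],[1.5,0,0,0.06,0,0,0],[1.5,0,0,0.08,0,0,0],[1.5,0,0,0.08,0,0,0]])

```text
clock: 14.0
position: [0.5127, 0.1535, 0.1135]
tool_rot: [3.141, -0.0, 1.768]
force: [0.0, 1.9, -0.2]
grip_width: 0.0185
finger_force: 59.2
```

Call:
servo_tool(plan=[[1.5,0,0,0.03,0,0,0],[1.5,0,0,0.06,0,0,0],[1.5,0,0,0.08,0,0,0],[1.5,0,0,0.08,0,0,0]])

```text
clock: 14.4
position: [0.5126, 0.1535, 0.1126]
tool_rot: [-3.142, -0.0, 1.768]
force: [-0.6, 2.3, 0.3]
grip_width: 0.0187
finger_force: 59.2
```

Call:
servo_tool(plan=[[1.5,0,0,0.03,0,0,0],[1.5,0,0,0.06,0,0,0],[1.5,0,0,0.08,0,0,0],[1.5,0,0,0.08,0,0,0]])

```text
clock: 14.8
position: [0.5127, 0.1535, 0.1119]
tool_rot: [3.141, -0.0, 1.768]
force: [-0.3, 3.4, 2.8]
grip_width: 0.0186
finger_force: 59.3
```

Call:
servo_tool(plan=[[1.5,0,0,0.03,0,0,0],[1.5,0,0,0.06,0,0,0],[1.5,0,0,0.08,0,0,0],[1.5,0,0,0.08,0,0,0]])

```text
clock: 15.2
position: [0.5126, 0.1535, 0.111]
tool_rot: [3.142, -0.0, 1.768]
force: [-0.1, 2.1, 1.2]
grip_width: 0.0186
finger_force: 59.3
```

Call:
servo_tool(plan=[[1.5,0,0,0.03,0,0,0],[1.5,0,0,0.06,0,0,0],[1.5,0,0,0.08,0,0,0],[1.5,0,0,0.08,0,0,0]])

```text
clock: 15.6
position: [0.5127, 0.1535, 0.1103]
tool_rot: [3.141, -0.0, 1.768]
force: [-0.3, 1.5, 1.2]
grip_width: 0.0184
finger_force: 59.3
```

Call:
servo_tool(plan=[[1.5,0,0,0.03,0,0,0],[1.5,0,0,0.06,0,0,0],[1.5,0,0,0.08,0,0,0],[1.5,0,0,0.08,0,0,0]])

```text
clock: 16.0
position: [0.5127, 0.1535, 0.1095]
tool_rot: [3.141, -0.0, 1.768]
force: [-0.4, 1.4, 1.9]
grip_width: 0.0185
finger_force: 59.3
```

Call:
servo_tool(plan=[[1.5,0,0,0.03,0,0,0],[1.5,0,0,0.06,0,0,0],[1.5,0,0,0.08,0,0,0],[1.5,0,0,0.08,0,0,0]])

```text
clock: 16.4
position: [0.5126, 0.1535, 0.1086]
tool_rot: [3.142, -0.0, 1.768]
force: [-1.0, 1.8, 0.1]
grip_width: 0.0186
finger_force: 59.3
```

Call:
servo_tool(plan=[[1.5,0,0,0.03,0,0,0],[1.5,0,0,0.06,0,0,0],[1.5,0,0,0.08,0,0,0],[1.5,0,0,0.08,0,0,0]])

```text
clock: 16.8
position: [0.5126, 0.1535, 0.1079]
tool_rot: [3.141, -0.0, 1.768]
force: [-0.9, 1.6, 1.2]
grip_width: 0.0189
finger_force: 59.3
```

Call:
servo_tool(plan=[[1.5,0,0,0.03,0,0,0],[1.5,0,0,0.06,0,0,0],[1.5,0,0,0.08,0,0,0],[1.5,0,0,0.08,0,0,0]])

```text
clock: 17.2
position: [0.5126, 0.1535, 0.107]
tool_rot: [3.141, -0.0, 1.768]
force: [-0.7, 1.9, 0.7]
grip_width: 0.0185
finger_force: 59.4
```

Call:
servo_tool(plan=[[1.5,0,0,0.03,0,0,0],[1.5,0,0,0.06,0,0,0],[1.5,0,0,0.08,0,0,0],[1.5,0,0,0.08,0,0,0]])

```text
clock: 17.6
position: [0.5127, 0.1535, 0.1063]
tool_rot: [3.141, -0.0, 1.768]
force: [-0.8, 1.5, 3.0]
grip_width: 0.0188
finger_force: 59.4
```

Call:
servo_tool(plan=[[1.5,0,0,0.03,0,0,0],[1.5,0,0,0.06,0,0,0],[1.5,0,0,0.08,0,0,0],[1.5,0,0,0.08,0,0,0]])

```text
clock: 18.0
position: [0.5127, 0.1535, 0.1055]
tool_rot: [3.141, -0.0, 1.768]
force: [-0.7, 2.3, 3.6]
grip_width: 0.0184
finger_force: 59.4
```

Call:
servo_tool(plan=[[1.5,0,0,0.02,0,0,0],[1.5,0,0,0.04,0,0,0],[1.5,0,0,0.04,0,0,0]])

```text
clock: 18.3
position: [0.5127, 0.1535, 0.105]
tool_rot: [3.142, -0.0, 1.768]
force: [0.9, 2.7, 1.0]
grip_width: 0.0185
finger_force: 59.3
```

Call:
servo_tool(plan=[[1.5,0,0,0.03,0,0,0],[1.5,0,0,0.06,0,0,0],[1.5,0,0,0.08,0,0,0],[1.5,0,0,0.08,0,0,0]])

```text
clock: 18.7
position: [0.5127, 0.1535, 0.1044]
tool_rot: [3.141, -0.0, 1.768]
force: [-1.5, 1.8, 4.9]
grip_width: 0.0187
finger_force: 59.5
```

Call:
servo_tool(plan=[[1.5,0,0,0.02,0,0,0],[1.5,0,0,0.03,0,0,0],[1.5,0,0,0.03,0,0,0]])

```text
clock: 19.0
position: [0.5127, 0.1536, 0.1043]
tool_rot: [3.141, -0.0, 1.768]
force: [-2.3, 1.3, 8.4]
grip_width: 0.0187
finger_force: 59.9
```

Call:
servo_tool(plan=[[1.5,0,0,0.01,0,0,0],[1.5,0,0,0.02,0,0,0],[1.5,0,0,0.02,0,0,0]])

```text
clock: 19.3
position: [0.5127, 0.1536, 0.104]
tool_rot: [3.141, -0.0, 1.768]
force: [-1.6, 2.6, 6.2]
grip_width: 0.0188
finger_force: 59.8
```

Call:
servo_tool(plan=[[1.5,0,0,0,0,0,0]])

```text
clock: 19.4
position: [0.5127, 0.1535, 0.104]
tool_rot: [3.141, -0.0, 1.768]
force: [-2.1, 1.9, 7.8]
grip_width: 0.0186
finger_force: 59.8
```

Call:
servo_tool(plan=[[1.5,0,0,0,0,0,0]])

```text
clock: 19.5
position: [0.5127, 0.1536, 0.104]
tool_rot: [3.141, -0.0, 1.768]
force: [-2.0, 2.3, 7.8]
grip_width: 0.0187
finger_force: 59.8
```

Call:
servo_tool(plan=[[1.5,0,0,0,0,0,0]])

```text
clock: 19.6
position: [0.5127, 0.1536, 0.104]
tool_rot: [3.141, -0.0, 1.768]
force: [-1.2, 2.4, 6.8]
grip_width: 0.0186
finger_force: 59.7
```

Call:
servo_tool(plan=[[1.5,0,0,0,0,0,0]])

```text
clock: 19.7
position: [0.5127, 0.1536, 0.104]
tool_rot: [3.141, -0.0, 1.768]
force: [-2.0, 2.3, 6.9]
grip_width: 0.0185
finger_force: 59.8
```

Call:
servo_tool(plan=[[1.5,0,0,0.01,0,0,0],[1.5,0,0,0.02,0,0,0],[1.5,0,0,0.03,0,0,0],[1.5,0,0,0.03,0,0,0]])

```text
clock: 20.1
position: [0.5127, 0.1536, 0.1039]
tool_rot: [3.141, -0.0, 1.768]
force: [-3.0, 1.9, 11.1]
grip_width: 0.0186
finger_force: 60.2
```

Call:
servo_tool(plan=[[1.5,0,0,0,0,0,0]])

```text
clock: 20.2
position: [0.5127, 0.1536, 0.1039]
tool_rot: [3.141, -0.0, 1.768]
force: [-2.6, 2.0, 10.9]
grip_width: 0.0186
finger_force: 60.2
```

Call:
servo_tool(plan=[[1.5,0,0,0,0,0,0]])

```text
clock: 20.3
position: [0.5127, 0.1536, 0.1039]
tool_rot: [3.141, -0.0, 1.768]
force: [-2.6, 0.8, 11.2]
grip_width: 0.0186
finger_force: 60.2
```

Call:
servo_tool(plan=[[2.5,0,0,0,0,0,0],[4,0,0,0,0,0,0],[5,0,0,0,0,0,0],[5,0,0,0,0,0,0]])

```text
clock: 20.7
position: [0.5126, 0.1533, 0.1034]
tool_rot: [-3.141, 0.0, 1.767]
force: [0.4, -0.7, -0.2]
grip_width: 0.05
finger_force: 0.0
```

Call:
servo_tool(plan=[[5,0,0,-1,0,0,0],[5,0,0,-3,0,0,0],[5,0,0,-6,0,0,0],[5,0,0,-9,0,0,0],[5,0,0,-11,0,0,0],[5,0,0,-11,0,0,0]])

```text
clock: 21.3
position: [0.5137, 0.154, 0.2167]
tool_rot: [3.137, -0.0, 1.767]
force: [0.0, 0.4, -0.2]
grip_width: 0.0499
finger_force: 0.0
```

Run:
```python
from h import *
go([.5128,.1533,.22],101.3)
f=bot.grab_frame("side"); pickle.dump(f,open("f5.pkl","wb"))
cv2.imwrite("pics/c6.png",cv2.resize(f["frame"][110:190,200:280],(600,600),interpolation=cv2.INTER_CUBIC))
# expected for foot z
for fz in (.0229,.021,.025): print(fz,*[((proj(f,[.5129,.1533,fz+h])-[200,110]+.5)*7.5-.5).round(1) for h in(.135,.122,.078)])
```

```text
t 21.3 pos [0.5137 0.154  0.2167] rot [ 1.7974e+02 -2.0000e-02  1.0127e+02] F [ 0.01  0.4  -0.2 ] w 0.0499 
shift cm [-0.05 -0.1  -0.33] turn deg [ 0.26 -0.02 -0.03]
0.0229 [291.5 202.4] [293.4 241.1] [299.8 367.6]
0.021 [291.8 208.1] [293.7 246.6] [300.1 372.9]
0.025 [291.1 196.1] [293.1 234.8] [299.5 361.7]
```

View pics/c6.png

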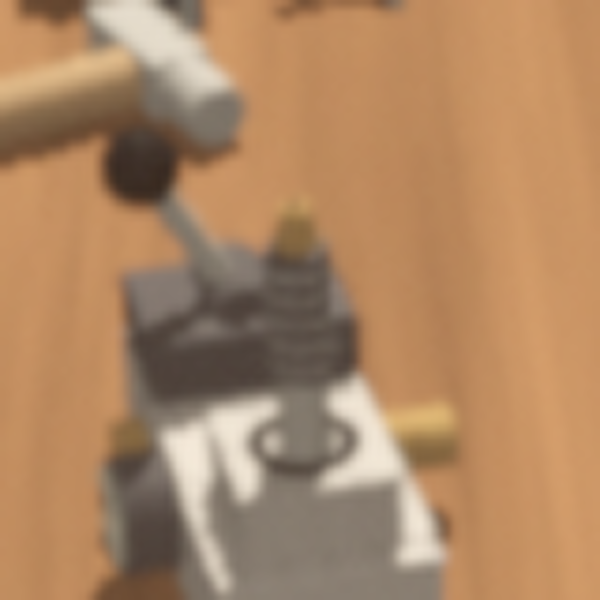

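The tube is standing home, with its tip at row ~203 where 202 was predicted. The lever is next, with the fingers closed.

Run:
```python
from h import *
go([.421,.2297,.2167],101.3)
```

```text
t 21.35 pos [0.5131 0.1536 0.2151] rot [ 1.7985e+02 -1.0000e-02  1.0127e+02] F [-0.61  0.17 -0.46] w 0.0502 
shift cm [ 9.26 -7.55 -0.18] turn deg [ 0.15 -0.01 -0.03]
```

Call:
servo_tool(plan=[[3,2,-1.6,0,0,0,0],[1,4,-3.2,0,0,0,0],[0,6.5,-5.2,0,0,0,0],[0,8.5,-7,0,0,0,0],[0,9.3,-7.5,0,0,0,0],[0,9.3,-7.5,0,0,0,0],[0,9.3,-7.5,0,0,0,0]])

```text
clock: 22.05
position: [0.4215, 0.2294, 0.2133]
tool_rot: [-3.141, 0.0, 1.767]
force: [-0.2, -0.6, 0.0]
grip_width: 0.0
finger_force: 0.0
```

Run:
```python
from h import *
go([.421,.2297,.110],101.3)
```

```text
t 22.05 pos [0.4215 0.2294 0.2133] rot [-1.7999e+02  1.0000e-02  1.0125e+02] F [-0.18 -0.63  0.  ] w 0.0 
shift cm [ 0.04 -0.04 10.33] turn deg [-0.01  0.01 -0.05]
```

Call:
servo_tool(plan=[[0,0,0,2,0,0,0],[0,0,0,4.5,0,0,0],[0,0,0,7,0,0,0],[0,0,0,9,0,0,0],[0,0,0,10.3,0,0,0],[0,0,0,10.3,0,0,0]])

```text
clock: 22.65
position: [0.4208, 0.2292, 0.1092]
tool_rot: [-3.139, 0.001, 1.767]
force: [-0.4, 0.1, 0.6]
grip_width: -0.0
finger_force: 0.0
```

Call:
servo_tool(plan=[[0,0,0.7,0,0,0,0],[0,0,1.5,0,0,0,0],[0,0,2.3,0,0,0,0],[0,0,3.1,0,0,0,0],[0,0,3.9,0,0,0,0],[0,0,4.7,0,0,0,0],[0,0,5.5,0,0,0,0],[0,0,6.2,0,0,0,0],[0,0,6.2,0,0,0,0]])

```text
clock: 23.55
position: [0.4826, 0.2424, 0.1104]
tool_rot: [3.141, -0.0, 1.767]
force: [-0.2, 0.5, -0.5]
grip_width: 0.0003
finger_force: 0.0
```

Call:
servo_tool(plan=[[0,0,0.4,0,0,0,0],[0,0,0.8,0,0,0,0],[0,0,1.0,0,0,0,0],[0,0,1.0,0,0,0,0]])

```text
clock: 23.95
position: [0.4918, 0.2442, 0.1105]
tool_rot: [3.141, -0.0, 1.767]
force: [-0.1, 1.0, -0.0]
grip_width: -0.0001
finger_force: 0.0
```

Run:
```python
from h import *
go([.496,.2445,.110],101.3)
f=bot.grab_frame("side"); pickle.dump(f,open("f6.pkl","wb"))
cv2.imwrite("pics/c7.png",cv2.resize(f["frame"][90:190,190:290],(600,600),interpolation=cv2.INTER_CUBIC))
p=np.array([.4946,.2444,.072]); x=np.array([.981,.196,0])
for a in(.8,.9,1.0):
  X=p+.06*(np.sin(a-.5)*x+[0,0,np.cos(a-.5)]); print(a,X.round(4),((proj(f,X)-[190,90]+.5)*6-.5).round(1))
```

```text
t 23.95 pos [0.4918 0.2442 0.1105] rot [ 1.7998e+02 -1.0000e-02  1.0127e+02] F [-0.11  1.01 -0.  ] w -0.0001 
shift cm [-0.05  0.42  0.05] turn deg [ 0.02 -0.01 -0.03]
0.8 [0.512  0.2479 0.1293] [288.4 225.4]
0.9 [0.5175 0.249  0.1273] [302.5 228.2]
1.0 [0.5228 0.25   0.1247] [316.  232.2]
```

View pics/c7.png

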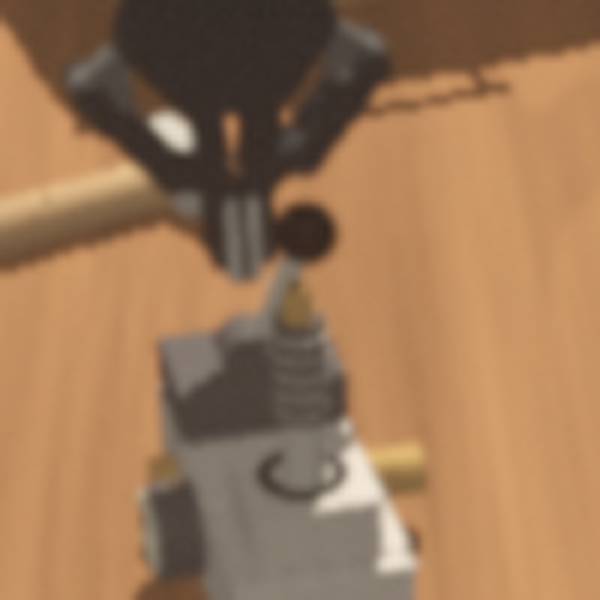

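The knob is at about (305,231), which puts the lever at roughly 0.92 rad. Pushing on gently to the end stop.

Call:
servo_tool(plan=[[0,0,0.1,0,0,0,0],[0,0,0.2,0,0,0,0],[0,0,0.3,0,0,0,0],[0,0,0.3,0,0,0,0]])

```text
clock: 24.4
position: [0.4945, 0.2447, 0.1105]
tool_rot: [3.141, -0.0, 1.768]
force: [-0.6, -0.1, 0.7]
grip_width: 0.0
finger_force: 0.3
```

Call:
servo_tool(plan=[[0,0,0.07,0,0,0,0],[0,0,0.15,0,0,0,0],[0,0,0.15,0,0,0,0]])

```text
clock: 24.7
position: [0.4955, 0.2449, 0.1104]
tool_rot: [-3.141, 0.0, 1.768]
force: [-5.0, -1.4, 0.0]
grip_width: 0.0
finger_force: 2.5
```

The end stop is felt at 5 N. Backing off and retreating.

Call:
servo_tool(plan=[[0,0,-1,0,0,0,0],[0,0,-3,0,0,0,0],[0,0,-5,-1,0,0,0],[0,0,-6,-4,0,0,0],[0,0,-6,-8,0,0,0],[0,0,-6,-11,0,0,0],[0,0,-6,-11,0,0,0],[0,0,-6,-11,0,0,0]])

```text
clock: 25.5
position: [0.4371, 0.2331, 0.221]
tool_rot: [3.14, -0.0, 1.767]
force: [-0.5, 0.6, 0.2]
grip_width: 0.0001
finger_force: 0.0
```

Run:
```python
from h import *
s=bot.observe(); print(s["position"],s["force"])
f=bot.grab_frame("side")
cv2.imwrite("pics/c8.png",cv2.resize(f["frame"][90:190,190:290],(600,600),interpolation=cv2.INTER_CUBIC))
```

```text
[0.43711558 0.23309382 0.22095518] [-0.53494207  0.5995613   0.20339437]
```

View pics/c8.png

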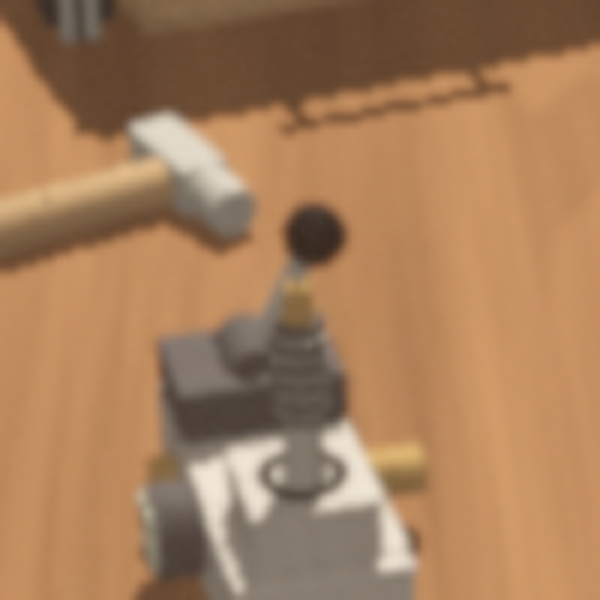

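The knob is at (315,233), against a predicted (316,232) for 1.0 rad. The tube is unchanged and the arm is clear.

```bash
python3 -c "
from workcell import bot
print(bot.job_done())"
```

```text
the job is handed in; nothing more can be done
None
```

The job is handed in, with no verdict shown: the tube was pressed on the port's stop with an estimated 10 N (the seal's own push-through peak never showed clearly in the force readings) and let go, the lever is over at about 1.0 rad, and the arm is clear.

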